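Lock the customer's padlock away in the strongbox

TASK

Put the customer's padlock away in the grey strongbox: twist the spring-return knob clockwise right to its stop so that the lid springs up, and let the knob go back by itself. Lay the padlock flat in the large empty compartment, without dropping it, then push the lid down until it latches shut. Leave the other things where they are.

Things in the scene. Friction and masses are not known exactly. Their poses are not given: they have to be found in the camera images.
- strongbox: grey steel strongbox, fixed. Origin: on the desk under the centre of its main box; x points from its front (lock side, towards the robot) to the hinge, y to its left. Main box 132 mm (x) by 206 mm (y), rim 66 mm above the desk, walls 3.5 mm. In front of it a lock case, 100 mm wide (y), reaches from x = -66 to -152 mm, also 66 mm high, with the knob on top
- well (a point): centre of the felt floor of the large empty compartment, 8.5 mm above the desk, 29 mm to the right (-y) of the strongbox's origin; axes as the strongbox. The compartment is 124 mm (x) by 140 mm (y). A divider 4 mm thick, top 48 mm above the desk, parts it from the small compartment on the left (+y), 54 mm wide, which holds a brass lock cylinder
- knob_grip (a point): centre of the knob's black T-bar, on its upright axis, 90 mm above the desk, 122 mm in front (-x) of the strongbox's origin. The bar is 64 mm long (its y axis, along the strongbox's y at rest), 12 mm wide and 18 mm high, its underside 15 mm above the lock case. The point turns with the knob; the lid's tab ends 32 mm from it
- turnknob (a joint): turn of the knob in rad, clockwise seen from above: 0 at rest, 1.22 at its stop. A spring drives it back; it takes about 0.2 N m at the stop (9 N at 23 mm from the axis). It draws back the sprung bolt that holds the lid; the bolt frees the lid only in the last tenth of the turn
- lid (a joint): opening of the lid in rad: 0 shut (it rests latched at about 0.004), 1.66 fully open (just past upright). A spring swings it fully open in about 1 s once the bolt is drawn, and keeps it there. Pushed down to 0 it is caught by the bolt, with the knob at rest; this takes about 5 N on the way and up to 15 N at the front edge at the end. Not latched, it springs up again
- lid_edge (a point): on the outer face of the lid, middle of its width, 130 mm from the hinge axis; moves with the lid. z points out of the outer face (up when shut), x to the hinge. Lid plate 134 mm from hinge to edge, 208 mm wide; shut, its outer face is 4 mm above the hinge axis, 6.4 mm on the raised panel 14 to 118 mm from it. A tab 48 mm wide reaches 20 mm past the edge, with a steel striker loop inside
- padlock_center (a point): centre of the body of the brass padlock, which lies flat on the desk; half-way up its 15 mm height. Body 36 mm (x) by 40 mm (y); the shackle reaches 48 mm towards +x from this point. 0.2 kg; grasp it across the 40 mm (y)
- euro_cylinder: small brass lock cylinder, 64 x 37 x 17 mm, lying in the small compartment; to be left alone
- pin_jar: glass jar with a black cap, 44 mm across, 48 mm high, origin under its centre; to be left alone
- screwdriver: red screwdriver, 147 mm long (y), 16 mm high, lying on the desk; to be left alone
- brass_cylinder: brass cylinder standing on end, 29 mm across, 70 mm high, origin under its centre; to be left alone
- lid_hinge (a point): middle of the lid's hinge axis, which runs along the strongbox's y at the far top edge of the box (x = +66 mm, 66 mm above the desk)
There are look-alikes about, which are no part of the job. Leave any blue or green look-alike of the part that bears padlock_center alone.

How it is judged:
By the outcome, as a careful person would: the job done as asked, in the order asked, and still so for the second after the job is handed in, with the robot touching nothing.
It also fails if it takes over 72 s, if anything falls off the work surface, if the arm or the gripper's body presses on something with over 40 N, if the wrist force passes 120 N, or if a joint passes its speed limit or range.

ROBOT

A 6-joint arm with a two-finger parallel gripper is mounted at the origin on a cart in front of the work surface, level with it; the furniture and walls round the work are solid. World frame = base frame: x ahead of the robot, y to its left, z up, the work surface at z = 0. Lengths are in m, angles in rad, forces in N, time in s.
With the tool pointing down it reaches from about 0.375 to 0.9 m from the base axis. Payload 3.1 kg.
Tool frame: the origin (TCP) lies where the fingers leave the gripper's body, on its centre line; the fingertips stand 70 mm ahead of it and the grasp point (between the pads) lies 51 mm ahead of it; z points along the fingers, y is the line along which they close (so a half turn about z gives the same grasp; the last joint's range is limited). The gripper opens to 87 mm and grips with 3 to 60 N. Pads are 19 mm wide; open, the fingers measure 117 mm over their backs; the gripper's body (75 mm by 190 mm) begins 51 mm behind the grasp point.
Start: joints at [1.044, 0.527, 1.433, -0, 1.181, -0.178], TCP at [0.213, 0.588, 0.292] pointing down, gripper open.
Joint ranges: [-3.08, 3.08], [-0.75, 2.2], [0.22, 2.44], [-1.43, 4.57], [0, 2.65], [-2.85, 2.85]. Speed limits (rad/s): [2.79, 2.79, 3.14, 3.14, 3.14, 3.14].

INTERFACE

Orientations are given as a unit quaternion [x, y, z, w].
In Python, from rig import robot gives the robot as it stands.
- The arm moves only by the tool send_rows, never from a script. Its argument "deltas" is text: rows parted by semicolons, each of 7 numbers parted by spaces: the shift along the tool's x, y, z in mm, then the turn, a rotation vector about the tool's x, y, z in degrees, then the opening, from 0 (shut) to 1 (fully open). A call has 1 to 10 rows; each row shifts and turns the commanded pose from where the row before left it, along the tool's axes as they then stand; what a row does not reach is not made up. A row lasts 1/8 s, in which the tool goes at most 62.5 mm and 10.7 degrees, less where a joint would pass 70% of its speed; a pose out of reach is approached as far as the arm can. A call is refused whole if a number of a shift passes 62.5 or a number of a turn 10.7, either way. A call with a gripper value outside its range is refused whole. The fingers move at their own pace and stop on an object; "newtons" is the grip in N (left out, the last holds). Time passes only in rows, so rows that do not move let the fingers close. It gives the time, the measured TCP pose, the force, the opening and the grip force at its end, in the units of the state.
- robot.get_obs(): the state, without advancing time (a new reading comes with each control period).
- robot.camera(name): name is "scene" or "top" or "wrist"; returns a dict with "image" (420x560x3 uint8, red, green, blue), "depth" (420x560 float32, m along the optical axis (not along the pixel's ray), 0 where there is no reading), "fovy" (degrees; the focal length in pixels is half the picture's height over the tangent of half this angle, whatever the lens; pixels are square), "cx", "cy" (the principal point, pixels), "rvec" (rotation vector, rad) and "tvec" (3), from world to camera coordinates, as OpenCV has them. Camera axes: x right, y down, z forward; pixel columns grow to the right and rows downward; lengths in m; the calibration is good to about 2 mm. A picture is of the moment at which its call begins.
- robot.hand_in(): hands the job in; it is judged then, once.
Trained networks look in the newest picture that a camera, given by its name, has taken for a name from the list of things; names that differ only in an ending like _2 or _b are one class to them, and where a whole thing is asked for, a point or a joint stands for the part that bears it (a point fixed in the world has none). Each returns a list of dicts, best first, with "p" (0 to 1); they miss things now and then, are a little off and sometimes report something else, mostly with a low value. They report only what shows in the picture. A call takes as long as a camera call. They do not tell look-alikes from the thing itself.
- robot.find_in(camera, thing): "box" ([left, top, right, bottom] in pixels, round what is visible of it).
- robot.cut_out(camera, thing): "region" (420x560 bool, what is visible of it) and "box" ([left, top, right, bottom] in pixels, round what is visible of it).
The state is a dict: "time": time; "q": joint angles; "joint_velocities": joint speeds; "joint_torque": joint torques, N m; "position": TCP position; "tool_rot": TCP orientation; "ft_force": force on the tool from outside, world axes, zero at the start; "moment": the same for the moment, N m; "grip_width": finger opening in m; "grip_force": force on a finger pad.
Only numpy, scipy, OpenCV 4.12 (cv2) and the standard library are available. Lean on these libraries where they do the work, as an engineer would, in place of code of your own. Each camera call takes 0.05 s, during which the arm holds its last target. There are 200 camera calls.

## Working session

There is one attempt and no reset: what is moved stays moved. The work goes in short steps, Python scripts to look and compute and a tool call to move; the robot and the scene stay as the last step left them, time stands still between calls to the robot, and variables do not carry over. Pictures are saved under pics/ and viewed, at most 10 in all, crops included, and the job is handed in when it is done.

Besides the shell and the picture viewer there is one more tool, called after "Call:" as a command line: name --argument value ..., lists and objects as JSON in quotes. send_rows: Moves the arm, as the interface text tells. Its arguments: {"type":"object","properties":{"deltas":{"type":"string"},"newtons":{"type":"number"}},"required":["deltas"]}

```bash
mkdir -p pics; cat > h.py <<'E'
import numpy as np, cv2
from scipy.spatial.transform import Rotation as R
from rig import robot
def shot(n,save=None):
    c=robot.camera(n)
    if save: cv2.imwrite(f'pics/{save}.png',c['image'][:,:,::-1])
    return c
def cloud(c):
    h,w=c['depth'].shape; f=h/2/np.tan(np.radians(c['fovy'])/2)
    v,u=np.mgrid[:h,:w]; d=c['depth']
    P=np.stack([(u-c['cx'])/f*d,(v-c['cy'])/f*d,d],-1)
    Rm=R.from_rotvec(np.ravel(c['rvec'])).as_matrix()
    W=(P-np.ravel(c['tvec']))@Rm
    W[d<=0]=np.nan
    return W
def pose():
    o=robot.get_obs(); return o
E
python3 - <<'E'
from h import *
for n in ['scene','top']:
    c=shot(n,n+'0'); W=cloud(c)
    print(n,c['fovy'],c['rvec'],c['tvec'])
    for t in ['strongbox','knob_grip','lid_edge','padlock_center','pin_jar','screwdriver','brass_cylinder']:
        for r in robot.cut_out(n,t)[:3]:
            q=W[r['region']]; q=q[~np.isnan(q[:,0])]
            print(t,round(r['p'],2),np.round(r['box']),np.round(np.median(q,0),3),np.round(np.percentile(q,[2,98],axis=0),3).tolist())
print(robot.get_obs())
E
```

```text
scene 44.16541886129889 [ 1.98498506 -0.79966052  0.46801476] [-0.36116128  0.26979588  0.84409225]
strongbox 0.97 [220. 160. 326. 245.] [0.529 0.05  0.068] [[0.419, -0.013, 0.007], [0.652, 0.191, 0.093]]
knob_grip 0.77 [234. 194. 254. 209.] [0.453 0.06  0.092] [[0.445, 0.035, 0.074], [0.466, 0.088, 0.1]]
lid_edge 0.58 [222. 163. 323. 212.] [0.565 0.087 0.072] [[0.495, -0.005, 0.069], [0.649, 0.197, 0.075]]
padlock_center 0.9 [377. 300. 413. 324.] [ 0.482 -0.312  0.014] [[0.464, -0.33, 0.001], [0.527, -0.29, 0.017]]
padlock_center 0.88 [356. 263. 383. 286.] [ 0.538 -0.218  0.013] [[0.516, -0.25, 0.0], [0.562, -0.187, 0.017]]
padlock_center 0.79 [418. 268. 444. 293.] [ 0.598 -0.321  0.014] [[0.575, -0.347, 0.001], [0.636, -0.288, 0.017]]
pin_jar 0.63 [385. 211. 406. 236.] [ 0.682 -0.17   0.036] [[0.672, -0.185, 0.003], [0.711, -0.147, 0.05]]
screwdriver 0.76 [229. 292. 307. 301.] [ 0.324 -0.112  0.01 ] [[0.292, -0.177, -0.001], [0.392, -0.074, 0.017]]
brass_cylinder 0.57 [202. 155. 214. 180.] [0.548 0.313 0.041] [[0.54, 0.306, 0.003], [0.565, 0.33, 0.072]]
top 57.09434475507949 [ 2.17
[... 832 characters left out ...]
'time': 0.8, 'q': array([ 1.04452239e+00,  5.27452852e-01,  1.43270644e+00,  3.02235303e-05,
        1.18139239e+00, -1.78503754e-01]), 'joint_velocities': array([ 0.00018472,  0.0015375 ,  0.00171987,  0.00244122,  0.00158796,
       -0.0006125 ]), 'joint_torque': array([-3.40157985e-04, -4.39942396e+01, -1.76978141e+01,  6.33806759e-02,
        5.04911877e-02, -4.52352481e-05]), 'position': array([0.21295782, 0.5875755 , 0.29227534]), 'tool_rot': array([ 1.73015799e-01,  9.84919049e-01,  2.40520151e-05, -6.05104669e-06]), 'ft_force': array([ 1.23651081,  0.52257095, -0.21179285]), 'moment': array([-0.00338003,  0.0457372 , -0.03342065]), 'grip_force': 0.0, 'grip_width': 0.0869270642114152}
```

```bash
python3 - <<'E'
import cv2,numpy as np
a=cv2.imread('pics/scene0.png')[140:360,190:460]; b=cv2.imread('pics/top0.png')[140:310,190:410]
cv2.imwrite('pics/a1.png',cv2.resize(a,None,fx=2.7,fy=2.7,interpolation=3)); cv2.imwrite('pics/b1.png',cv2.resize(b,None,fx=3.4,fy=3.4,interpolation=3))
E
```

```text
(no output)
```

View pics/a1.png

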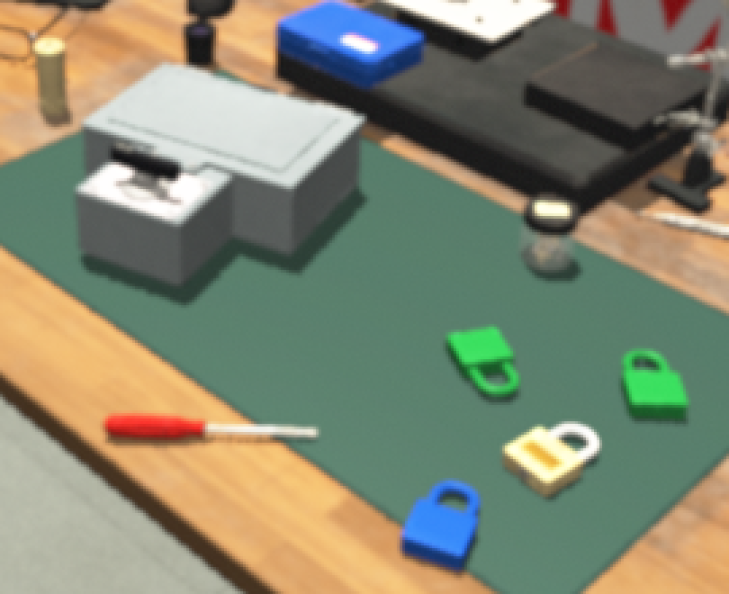

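View pics/b1.png

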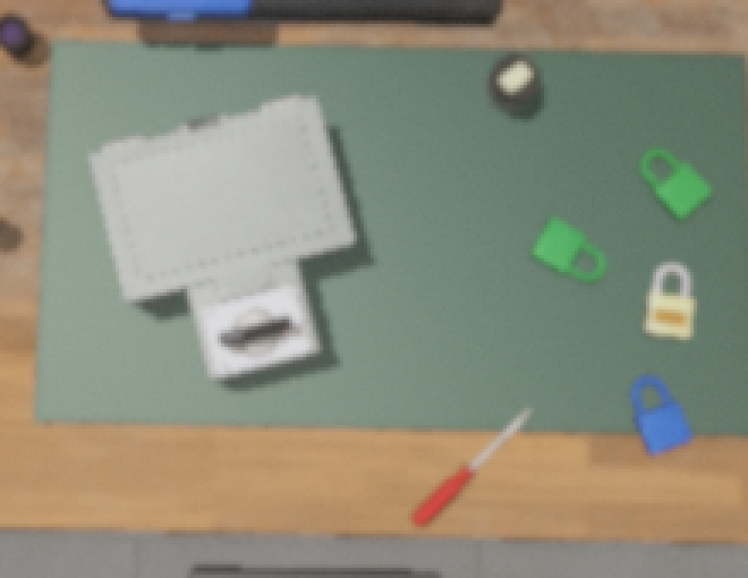

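The scene shows the box (scene px ~275,200) with the dark T-bar at (244,201), two green padlocks and one blue; the brass one is at scene (395,312), top (384,230). Its shackle points roughly +x.

```bash
cat >> h.py <<'E'
def clean(W,m):
    q=W[m]; return q[~np.isnan(q[:,0])]
def rect(q):
    (c,s,a)=cv2.minAreaRect((q[:,:2]*1000).astype(np.float32)); return np.round(c,1),np.round(s,1),round(a,1)
E
python3 - <<'E'
from h import *
for n in ['scene','top']:
    c=shot(n); W=cloud(c)
    z=W[...,2]; x=W[...,0]; y=W[...,1]
    m=(x>.40)&(x<.72)&(y>-.03)&(y<.24)
    lid=clean(W,m&(z>.062)&(z<.082)); ln=lid[:,:]
    top=m&(z>.064)&(z<.080)
    kern=np.ones((3,3),np.uint8)
    print(n,'lid all',rect(lid),len(lid), 'desk z',np.nanmedian(z[(x>.5)&(x<.65)&(y<-.05)&(y>-.12)]))
    kn=clean(W,m&(z>.086)&(z<.11)); print('knob',rect(kn),kn.mean(0),len(kn),np.percentile(kn[:,2],[50,95]))
    I=c['image'].astype(int)
    p=(x>.44)&(x<.56)&(y>-.35)&(y<-.265)
    b=clean(W,p&(z>.009)&(z<.03)); print('padlock',rect(b),b.mean(0),len(b))
    br=(I[...,0]-I[...,2]>40)&(I[...,0]>150)
    b=clean(W,p&br&(z>.009)); print('body',rect(b),b.mean(0),len(b),np.median(b[:,2]))
    # panel fit of lid via 2D histogram edges
    for a in np.radians(range(0,26,1)):
        pass
    np.save(f'pics/{n}_lid.npy',lid)
E
```

```text
scene lid all (array([535.2,  88.3]), array([229.4, 209.9]), 15.8) 3554 desk z 0.00125173797497078
knob (array([454.4,  63.9]), array([16.2, 63.3]), 21.9) [0.45433103 0.06193914 0.09459835] 200 [0.09545288 0.10042608]
padlock (array([ 497.4, -310.6]), array([41.8, 67.2]), 84.8) [ 0.48742458 -0.31135266  0.01398834] 445
body (array([ 483.1, -309.1]), array([42. , 37.4]), 80.9) [ 0.48031886 -0.31079083  0.01462605] 293 0.014990280633052811
top lid all (array([537.3,  89.6]), array([226.4, 208. ]), 16.0) 4020 desk z 0.0011254244345396
knob (array([457.3,  66.9]), array([12.2, 62.7]), 16.7) [0.4569584  0.06677547 0.09792689] 95 [0.09816292 0.10170876]
padlock (array([ 497.6, -309.8]), array([40.6, 63.7]), 82.2) [ 0.48920136 -0.3080311   0.01420269] 186
body (array([ 484.9, -311.3]), array([35.4, 31.3]), 60.7) [ 0.48269226 -0.31075595  0.01505089] 95 0.015174858644422293
```

```bash
cat >> h.py <<'E'
DOWN=lambda yaw: R.from_euler('z',yaw,degrees=True)*R.from_matrix(np.array([[0,1,0],[1,0,0],[0,0,-1.]]))  # tool y at 'yaw' deg
# yaw 0: tool y = world x, tool x = world y, z down
def plan(wps,dec=0,start=None):
    """wps: (x mm,y mm,z mm,yaw deg,opening,rows)"""
    if start is None:
        o=robot.get_obs(); p=o['position']*1000; r=R.from_quat(o['tool_rot'])
    else: p,r=np.array(start[:3],float),DOWN(start[3])
    out=[]
    for x,y,z,yaw,op,n in wps:
        T=np.array([x,y,z],float); p0=p.copy(); r0=r; rv=(r0.inv()*DOWN(yaw)).as_rotvec()
        for k in range(1,n+1):
            tp=p0+(T-p0)*k/n; tr=r0*R.from_rotvec(rv*k/n)
            d=np.round(r.inv().apply(tp-p),dec)+0.; t=np.round((r.inv()*tr).as_rotvec(degrees=True),1)+0.
            out.append(np.r_[d,t,op]); p=p+r.apply(d); r=r*R.from_rotvec(t,degrees=True)
    for i in range(0,len(out),10): print('; '.join(' '.join(f'{v:g}' for v in w) for w in out[i:i+10])); print()
    print('end',p.round(1))
E
python3 - <<'E'
from h import *
plan([(480,70,290,16,1,14)])
E
```

```text
-31 -28 0 0 0 3.9 1; -32 -26 0 0 0 3.8 1; -34 -24 0 0 0 3.9 1; -36 -22 1 0 0 3.8 1; -37 -19 0 0 0 3.9 1; -38 -17 0 0 0 3.9 1; -39 -14 0 0 0 3.8 1; -40 -11 0 0 0 3.9 1; -41 -8 0 0 0 3.9 1; -41 -6 1 0 0 3.8 1

-41 -3 0 0 0 3.9 1; -42 -1 0 0 0 3.8 1; -41 3 0 0 0 3.9 1; -42 5 0 0 0 3.9 1

end [479.7  69.6 290.3]
```

Call:
send_rows --deltas "-31 -28 0 0 0 3.9 1; -32 -26 0 0 0 3.8 1; -34 -24 0 0 0 3.9 1; -36 -22 1 0 0 3.8 1; -37 -19 0 0 0 3.9 1; -38 -17 0 0 0 3.9 1; -39 -14 0 0 0 3.8 1; -40 -11 0 0 0 3.9 1; -41 -8 0 0 0 3.9 1; -41 -6 1 0 0 3.8 1"

```text
time: 2.15
position: [0.4049, 0.2167, 0.2906]
tool_rot: [0.49, 0.872, 0.0, 0.0]
ft_force: [0.7, 0.5, 0.1]
grip_width: 0.087
grip_force: 0.0
```

Call:
send_rows --deltas "-41 -3 0 0 0 3.9 1; -42 -1 0 0 0 3.8 1; -41 3 0 0 0 3.9 1; -42 5 0 0 0 3.9 1; 0 0 0 0 0 0 1; 0 0 0 0 0 0 1"

```text
time: 2.9
position: [0.4792, 0.0697, 0.2901]
tool_rot: [0.602, 0.798, -0.0, -0.001]
ft_force: [-0.3, -0.2, -0.6]
grip_width: 0.0868
grip_force: 0.0
```

```bash
python3 - <<'E'
from h import *
c=shot('wrist','w1'); W=cloud(c); print(robot.get_obs()['position'],c['fovy'])
Rm=R.from_rotvec(np.ravel(c['rvec'])).as_matrix(); print('cam',-Rm.T@np.ravel(c['tvec']))
for t in ['knob_grip','lid_edge','strongbox']:
    for r in robot.cut_out('wrist',t)[:2]:
        q=clean(W,r['region']); print(t,r['p'],np.round(r['box']),rect(q),q.mean(0),np.percentile(q[:,2],[5,50,95]))
z=W[...,2];x=W[...,0];y=W[...,1]
q=clean(W,(z>.085)&(z<.108)&(x>.41)&(x<.5)&(y>.02)&(y<.11)); print('knob',rect(q),len(q),np.median(q[:,2]))
q=clean(W,(z>.060)&(z<.08)); print('top',rect(q),len(q))
E
```

```text
[0.47899809 0.07016534 0.29015796] 65.25640840663189
cam [0.45800614 0.1443518  0.38311359]
knob_grip 0.8 [247. 163. 269. 235.] (array([457.9,  67.1]), array([18.7, 61.5]), 15.6) [0.45757058 0.0678816  0.09644485] [0.08175657 0.09867234 0.10035535]
lid_edge 0.81 [293.  82. 463. 291.] (array([587.3,  86. ]), array([192.4, 240.7]), 16.2) [0.56609215 0.11349462 0.07253716] [0.07021907 0.07272291 0.07431319]
strongbox 0.82 [222.  79. 467. 291.] (array([550.9,  84.9]), array([272.5, 236.9]), 15.5) [0.54537779 0.10534664 0.0715523 ] [0.06620919 0.07228234 0.07452355]
knob (array([457.1,  66. ]), array([12.1, 63.7]), 16.1) 942 0.09878693126509819
top (array([590.7, 105.1]), array([338.6, 205.6]), 16.0) 36906
```

View pics/w1.png

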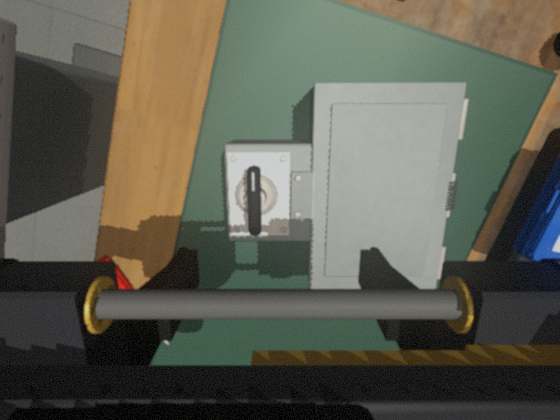

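The wrist view shows the T-bar at px (254,198) parallel to the lid's front edge; measured (457,66), top 98.8 mm, yaw 16°. All agree with the text.

```bash
python3 - <<'E'
from h import *
plan([(457,66,180,16,0.5,4),(457,66,151,16,0.5,3)])
E
```

```text
0 -6 28 0 0 0 0.5; 1 -5 27 0 0 0 0.5; 0 -6 28 0 0 0.1 0.5; 1 -5 27 0 0 0 0.5; 0 0 10 0 0 0 0.5; 0 0 10 0 0 0 0.5; 0 0 9 0 0 0 0.5

end [457.3  66.4 151.3]
```

Call:
send_rows --deltas "0 -6 28 0 0 0 0.5; 1 -5 27 0 0 0 0.5; 0 -6 28 0 0 0.1 0.5; 1 -5 27 0 0 0 0.5; 0 0 10 0 0 0 0.5; 0 0 10 0 0 0 0.5; 0 0 9 0 0 0 0.5; 0 0 0 0 0 0 0.5"

```text
time: 4.1
position: [0.4581, 0.0655, 0.151]
tool_rot: [0.603, 0.798, -0.0, -0.0]
ft_force: [-0.0, -0.4, -1.0]
grip_width: 0.0436
grip_force: 0.0
```

Call:
send_rows --deltas "0 0 0 0 0 0 0; 0 0 0 0 0 0 0; 0 0 0 0 0 0 0; 0 0 0 0 0 0 0; 0 0 0 0 0 0 0" --newtons 40

```text
time: 4.72
position: [0.4572, 0.0653, 0.1518]
tool_rot: [0.603, 0.798, -0.001, -0.0]
ft_force: [-2.8, -0.7, 6.0]
grip_width: 0.0116
grip_force: 48.7
```

Call:
send_rows --deltas "0 0 0 0 0 8 0; 0 0 0 0 0 8 0; 0 0 0 0 0 8 0; 0 0 0 0 0 8 0; 0 0 0 0 0 8 0; 0 0 0 0 0 8 0; 0 0 0 0 0 8 0; 0 0 0 0 0 8 0"

```text
time: 5.72
position: [0.4563, 0.0656, 0.1518]
tool_rot: [0.935, 0.356, -0.002, -0.001]
ft_force: [-5.0, -0.4, 9.0]
grip_width: 0.0115
grip_force: 48.9
```

Call:
send_rows --deltas "0 0 0 0 0 4 0; 0 0 0 0 0 3 0; 0 0 0 0 0 1 0; 0 0 0 0 0 0 0; 0 0 0 0 0 0 0; 0 0 0 0 0 0 0; 0 0 0 0 0 0 0; 0 0 0 0 0 0 0; 0 0 0 0 0 0 0; 0 0 0 0 0 0 0"

```text
time: 6.98
position: [0.4562, 0.0656, 0.1518]
tool_rot: [0.956, 0.293, -0.002, -0.0]
ft_force: [-3.3, 0.8, 8.0]
grip_width: 0.012
grip_force: 49.4
```

```bash
python3 - <<'E'
from h import *
o=robot.get_obs(); print(o['position'],R.from_quat(o['tool_rot']).as_matrix()[:,1],o['moment'],o['ft_force'],o['grip_width'])
c=shot('scene','s2')
cv2.imwrite('pics/s2c.png',cv2.resize(c['image'][80:280,170:400,::-1],None,fx=2.5,fy=2.5))
E
```

```text
[0.456202   0.06564255 0.15182141] [ 0.56033668 -0.82826332 -0.0016346 ] [0.01560446 0.7029297  0.57316348] [-3.28784379  0.76880493  8.02671984] 0.012015947714985747
```

View pics/s2c.png

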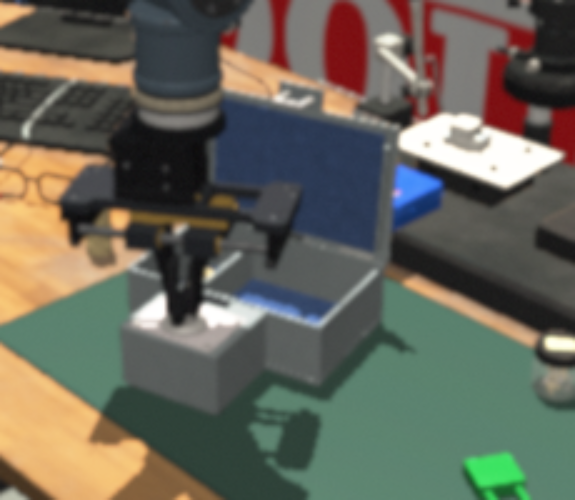

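The lid stands fully open (crop px 300,180), the gripper still on the knob. Releasing.

Call:
send_rows --deltas "0 0 0 0 0 0 1; 0 0 0 0 0 0 1; 0 0 0 0 0 0 1; 0 0 0 0 0 0 1; 0 0 0 0 0 0 1; 0 0 0 0 0 0 1; 0 0 -30 0 0 0 1; 0 0 -30 0 0 0 1; 0 0 -40 0 0 0 1; 0 0 0 0 0 0 1"

```text
time: 8.28
position: [0.4613, 0.0654, 0.2544]
tool_rot: [0.957, 0.291, 0.005, 0.002]
ft_force: [-0.5, -0.5, -0.2]
grip_width: 0.0865
grip_force: 0.0
```

```bash
python3 - <<'E'
from h import *
for n in ['wrist','scene','top']:
    c=shot(n); W=cloud(c); z=W[...,2];x=W[...,0];y=W[...,1]
    q=clean(W,(z>.088)&(z<.104)&(x>.41)&(x<.5)&(y>.02)&(y<.11))
    if len(q)>20: print(n,'knob',rect(q),len(q),np.median(q[:,2]))
    q=clean(W,(z>.10)&(z<.215)&(x>.58)&(x<.75)&(y>-.02)&(y<.24))
    if len(q)>50:
        print(n,'lid',len(q),rect(q),q[:,2].max())
    # obstacles behind box
    for lo,hi in [(.72,.76),(.76,.8),(.8,.85)]:
        m=(x>lo)&(x<hi)&(y>-.05)&(y<.3)
        if m.sum(): print(lo,np.nanpercentile(z[m],[50,98]))
# padlock plan
# refine padlock from a wrist look at: over (455,-310)
plan([(470,-150,250,30,1,7),(480,-225,250,90,1,8)])
E
```

```text
wrist knob (array([457.3,  65.8]), array([12.5, 63.7]), 16.1) 1282 0.0986037948184874
wrist lid 466 (array([663.8,  31.3]), array([17.7,  9.5]), 73.0) 0.13266143623697332
0.72 [0.00115376 0.00456452]
scene knob (array([456.8,  64.4]), array([17. , 64.2]), 14.1) 181 0.09625938599757791
scene lid 2455 (array([639.9, 117.8]), array([ 34.2, 210.3]), 17.2) 0.2144733881494208
0.72 [0.00155737 0.05750169]
0.76 [0.04529467 0.0765166 ]
0.8 [0.04585805 0.08721766]
top lid 1025 (array([641.2, 118.8]), array([ 34.3, 207.7]), 17.4) 0.21488270877417828
0.72 [0.00220259 0.07747061]
0.76 [0.04588946 0.07826833]
0.8 [0.04475756 0.08634348]
-16 27 0 0 0 -12.3 1; -21 22 0 0 0 -12.3 1; -25 18 0 0 0 -12.3 1; -29 11 0 0 0 -12.3 1; -30 6 1 0 0 -12.3 1; -31 -1 0 0 0 -12.3 1; -30 -8 0 0 0 -12.3 1; -9 -4 0 0 0 -7.5 1; -8 -4 0 0 0 -7.5 1; -7 -6 0 0 0 -7.5 1

-7 -7 0 0 0 -7.5 1; -6 -7 0 0 0 -7.5 1; -5 -8 0 0 0 -7.5 1; -3 -9 0 0 0 -7.5 1; -3 -9 0 0 0 -7.5 1

end [ 480.3 -225.2  249.8]
```

```bash
python3 - <<'E'
from h import *
plan([(420,-305,220,-95,1,9)])
E
```

```text
-26 32 3 0 0 4.3 1; -24 34 4 0 0 4.3 1; -22 35 3 0 0 4.4 1; -19 37 4 0 0 4.3 1; -15 38 3 0 0 4.3 1; -13 40 4 0 0 4.3 1; -10 40 3 0 0 4.3 1; -7 41 3 0 0 4.3 1; -4 41 4 0 0 4.4 1

end [ 419.8 -305.2  219.8]
```

Call:
send_rows --deltas "-26 32 3 0 0 4.3 1; -24 34 4 0 0 4.3 1; -22 35 3 0 0 4.4 1; -19 37 4 0 0 4.3 1; -15 38 3 0 0 4.3 1; -13 40 4 0 0 4.3 1; -10 40 3 0 0 4.3 1; -7 41 3 0 0 4.3 1; -4 41 4 0 0 4.4 1; 0 0 0 0 0 0 1"

```text
time: 9.68
position: [0.4195, -0.3082, 0.2186]
tool_rot: [0.999, -0.046, -0.0, -0.0]
ft_force: [0.0, -0.1, -0.3]
grip_width: 0.0868
grip_force: 0.0
```

```bash
python3 - <<'E'
from h import *
c=shot('wrist','w3'); W=cloud(c); print(robot.get_obs()['position'])
z=W[...,2];x=W[...,0];y=W[...,1]
for r in robot.cut_out('wrist','padlock_center')[:4]:
    q=clean(W,r['region']&(z>.008)); print(round(r['p'],2),np.round(r['box']),rect(q),q.mean(0),np.median(c['image'][r['region']],0))
p=(x>.44)&(x<.56)&(y>-.35)&(y<-.265)
q=clean(W,p&(z>.0115)&(z<.03)); print('body+sh',rect(q),len(q))
I=c['image'].astype(int); br=(I[...,0]-I[...,2]>40)
q=clean(W,p&br&(z>.0115)); print('body',rect(q),len(q),np.median(q[:,2]))
m=(p&(z>.0125)).astype(np.uint8); m=cv2.morphologyEx(m,cv2.MORPH_OPEN,np.ones((17,17),np.uint8)); q=clean(W,m>0); print('open',rect(q),len(q),np.median(q[:,2]))
E
```

```text
[ 0.41914115 -0.30605033  0.21857977]
0.89 [251.  75. 296. 155.] (array([ 499. , -311.2]), array([39.7, 65.9]), 83.4) [ 0.49315657 -0.31038008  0.01419244] [220. 216. 175.]
0.86 [247. 193. 305. 262.] (array([ 396. , -297.6]), array([65.5, 40.3]), 20.9) [ 0.39086479 -0.30053181  0.01407773] [ 55.  79. 129.]
0.59 [118.  33. 206. 102.] (array([ 539.1, -221.4]), array([66.4, 39.9]), 60.4) [ 0.5426779  -0.21601235  0.01411447] [ 88. 192. 107.]
0.58 [258.   0. 297.  21.] (array([ 579.8, -321.1]), array([28.3, 13.2]), 84.8) [ 0.58069017 -0.32138238  0.01450968] [ 70.  177.   89.5]
body+sh (array([ 498. , -311.1]), array([39.8, 64.1]), 83.4) 2037
body (array([ 472.1, -309.7]), array([86.6, 59.2]), 84.1) 3514 0.24610166940263806
open (array([ 471.9, -309.8]), array([85.9, 59.5]), 84.4) 30274 0.25539697726816524
```

View pics/w3.png

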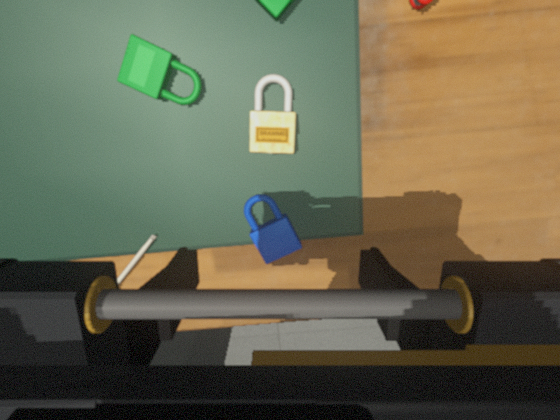

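The brass padlock sits at px (272,115), shackle away from the robot; the blue one (272,228) is clear of the fingers. Centre (484,-309), yaw -6.6°, height 15 mm.

```bash
python3 - <<'E'
from h import *
plan([(484,-309.4,130,-96.6,1,5),(484,-309.4,73,-96.6,1,5)])
E
```

```text
13 0 18 0 0 0.3 1; 13 0 17 -0.1 0.1 0.3 1; 13 -1 18 0 0 0.3 1; 13 0 18 0 0 0.3 1; 13 -1 18 -0.1 0 0.3 1; 0 0 11 0 0 0 1; 0 0 12 0 0 0 1; 0 0 11 0 0 0 1; 0 0 11 0 0 0 1; 0 0 12 0 0 0 1

end [ 483.8 -309.1   72.7]
```

Call:
send_rows --deltas "13 0 18 0 0 0.3 1; 13 0 17 -0.1 0.1 0.3 1; 13 -1 18 0 0 0.3 1; 13 0 18 0 0 0.3 1; 13 -1 18 -0.1 0 0.3 1; 0 0 11 0 0 0 1; 0 0 12 0 0 0 1; 0 0 11 0 0 0 1; 0 0 11 0 0 0 1; 0 0 11 0 0 0 1"

```text
time: 11.02
position: [0.4847, -0.3102, 0.0748]
tool_rot: [0.998, -0.057, 0.001, 0.002]
ft_force: [-1.2, -0.8, 0.8]
grip_width: 0.0873
grip_force: 0.0
```

Call:
send_rows --deltas "0 0 0 0 0 0 1; 0 0 0 0 0 0 0.2; 0 0 0 0 0 0 0.2; 0 0 0 0 0 0 0.2; 0 0 0 0 0 0 0.2; 0 0 0 0 0 0 0.2; 0 0 -10 0 0 0 0.2; 0 0 -20 0 0 0 0.2; 0 0 -20 0 0 0 0.2; 0 0 0 0 0 0 0.2" --newtons 40

```text
time: 12.28
position: [0.4854, -0.3104, 0.1269]
tool_rot: [0.998, -0.057, 0.002, 0.003]
ft_force: [-0.5, -0.2, -0.9]
grip_width: 0.0392
grip_force: 40.0
```

```bash
python3 - <<'E'
from h import *
a=np.radians(16.1); B=np.array([[np.cos(a),np.sin(a)],[-np.sin(a),np.cos(a)]])
for n in ['top','scene']:
    c=shot(n); W=cloud(c); z=W[...,2]; q=clean(W,(z>.058)&(z<.073)&(W[...,0]>.4)&(W[...,0]<.66)&(W[...,1]>-.03)&(W[...,1]<.24))
    l=(q[:,:2]*1000-[575,100])@B.T; print(n,len(l),np.percentile(l,[0.5,1,2,50,98,99,99.5],axis=0).round(1).tolist())
    d=clean(W,(z>.042)&(z<.052)&(W[...,0]>.5)&(W[...,0]<.66)&(W[...,1]>.0)&(W[...,1]<.2)); l=(d[:,:2]*1000-[575,100])@B.T; l=l[(abs(l[:,0])<55)&(abs(l[:,1])<90)]; print('divider y',np.percentile(l[:,1],[10,50,90]) if len(l) else 0)
plan([(486,-305,200,-95,.2,4),(573,69,200,-74,.2,12),(573,69,125,-74,.2,4),(573,69,94,-74,.2,4)])
E
```

```text
top 1195 [[-151.8, -102.2], [-151.3, -101.7], [-150.2, -100.9], [-88.9, 1.7], [66.1, 101.3], [66.5, 102.1], [66.9, 102.6]]
divider y [41.49611178 43.24853804 44.80449871]
scene 1673 [[-154.5, -104.0], [-153.9, -103.7], [-153.1, -103.4], [-68.8, -15.4], [67.5, 100.8], [68.4, 101.7], [69.0, 102.1]]
divider y [39.88595543 41.35884698 43.697655  ]
0 -1 -19 0 0 -0.4 0.2; 1 -1 -18 0.1 0 -0.4 0.2; 0 -1 -19 0 -0.1 -0.3 0.2; 0 -2 -19 0.1 0 -0.4 0.2; 4 -32 0 0 0 -1.8 0.2; 6 -31 0 0 0 -1.7 0.2; 6 -31 0 0 0 -1.8 0.2; 8 -32 0 0 0 -1.7 0.2; 8 -30 0 0 0 -1.8 0.2; 9 -31 0 0 0 -1.7 0.2

11 -30 0 0 0 -1.8 0.2; 11 -30 0 0 0 -1.7 0.2; 12 -30 0 0 0 -1.8 0.2; 13 -29 0 0 0 -1.7 0.2; 14 -29 0 0 0 -1.8 0.2; 14 -28 0 0 0 -1.7 0.2; 0 0 19 0 0 0 0.2; 0 0 19 0 0 0 0.2; 0 0 18 0 0 0 0.2; 0 0 19 0 0 0 0.2

0 0 8 0 0 0 0.2; 0 0 8 0 0 0 0.2; 0 0 7 0 0 0 0.2; 0 0 8 0 0 0 0.2

end [572.8  68.6  94.3]
```

Call:
send_rows --deltas "0 -1 -19 0 0 -0.4 0.2; 1 -1 -18 0.1 0 -0.4 0.2; 0 -1 -19 0 -0.1 -0.3 0.2; 0 -2 -19 0.1 0 -0.4 0.2; 4 -32 0 0 0 -1.8 0.2; 6 -31 0 0 0 -1.7 0.2; 6 -31 0 0 0 -1.8 0.2; 8 -32 0 0 0 -1.7 0.2; 8 -30 0 0 0 -1.8 0.2; 9 -31 0 0 0 -1.7 0.2"

```text
time: 13.62
position: [0.5288, -0.1167, 0.1991]
tool_rot: [0.999, 0.048, -0.001, -0.001]
ft_force: [1.6, 0.6, -1.5]
grip_width: 0.0396
grip_force: 40.0
```

Call:
send_rows --deltas "11 -30 0 0 0 -1.8 0.2; 11 -30 0 0 0 -1.7 0.2; 12 -30 0 0 0 -1.8 0.2; 13 -29 0 0 0 -1.7 0.2; 14 -29 0 0 0 -1.8 0.2; 14 -28 0 0 0 -1.7 0.2; 0 0 0 0 0 0 0.2; 0 0 0 0 0 0 0.2"

```text
time: 14.62
position: [0.5724, 0.0682, 0.1994]
tool_rot: [0.99, 0.139, -0.001, -0.0]
ft_force: [-0.8, -0.1, -2.6]
grip_width: 0.039
grip_force: 40.0
```

```bash
python3 - <<'E'
from h import *
o=robot.get_obs(); print(o['position'],o['ft_force'],o['grip_width'],R.from_quat(o['tool_rot']).as_matrix().round(3).tolist())
c=shot('wrist'); W=cloud(c); a=np.radians(16.1); B=np.array([[np.cos(a),np.sin(a)],[-np.sin(a),np.cos(a)]])
L=(W[...,:2]*1000-[575,100])@B.T; z=W[...,2]*1000
m=(abs(L[...,0])<45)&(abs(L[...,1]+29)<60)&(z<30); print('floor z',m.sum(),np.percentile(z[m],[10,50,90]) if m.any() else 0)
m=(z>100)&(z<145)&(abs(L[...,0])<80)&(abs(L[...,1]+29)<80)
if m.any(): print('held',m.sum(),np.percentile(z[m],[5,50,95]),np.percentile(L[m],[2,98],axis=0))
E
```

```text
[0.57239737 0.06823335 0.19938539] [-0.77509253 -0.14999871 -2.58608119] 0.03904494102865686 [[0.961, 0.275, -0.002], [0.275, -0.961, -0.0], [-0.002, -0.0, -1.0]]
floor z 10586 [ 8.29990798  9.20714911 10.09062682]
held 9870 [110.21801509 134.59316458 141.85911178] [[-20.52098606 -94.78824085]
 [ 71.33694298  37.84229164]]
```

Call:
send_rows --deltas "0 0 20 0 0 0 0.2; 0 0 20 0 0 0 0.2; 0 0 20 0 0 0 0.2; 0 0 20 0 0 0 0.2; 0 0 15 0 0 0 0.2; 0 0 10 0 0 0 0.2; 0 0 4 0 0 0 0.2; 0 0 0 0 0 0 0.2; 0 0 0 0 0 0 0.2"

```text
time: 15.8
position: [0.5734, 0.0685, 0.0919]
tool_rot: [0.99, 0.139, 0.001, 0.0]
ft_force: [0.5, 0.7, -1.6]
grip_width: 0.0395
grip_force: 40.0
```

Call:
send_rows --deltas "0 0 2 0 0 0 0.2; 0 0 2 0 0 0 0.2; 0 0 0 0 0 0 0.2; 0 0 0 0 0 0 0.2"

```text
time: 16.3
position: [0.573, 0.0685, 0.0873]
tool_rot: [0.99, 0.139, -0.0, 0.0]
ft_force: [-0.0, 0.3, -2.3]
grip_width: 0.0395
grip_force: 40.0
```

Call:
send_rows --deltas "0 0 1.5 0 0 0 0.2; 0 0 1 0 0 0 0.2; 0 0 0 0 0 0 0.2; 0 0 0 0 0 0 0.2"

```text
time: 16.8
position: [0.5732, 0.0685, 0.0868]
tool_rot: [0.99, 0.139, 0.0, 0.0]
ft_force: [-3.3, 0.0, 11.7]
grip_width: 0.0393
grip_force: 40.0
```

Call:
send_rows --deltas "0 0 -1.5 0 0 0 0.2; 0 0 0 0 0 0 0.55; 0 0 0 0 0 0 0.65; 0 0 0 0 0 0 0.65; 0 0 -10 0 0 0 0.65; 0 0 -30 0 0 0 0.65; 0 0 -40 0 0 0 0.65; 0 0 -50 0 0 0 0.65; 0 0 -50 0 0 0 0.65; 0 0 -50 0 0 0 0.65"

```text
time: 18.05
position: [0.5726, 0.0685, 0.3187]
tool_rot: [0.99, 0.139, 0.0, 0.0]
ft_force: [0.7, -0.3, 0.2]
grip_width: 0.0565
grip_force: 0.0
```

```bash
python3 - <<'E'
from h import *
c=shot('wrist','w4'); W=cloud(c); a=np.radians(16.1); B=np.array([[np.cos(a),np.sin(a)],[-np.sin(a),np.cos(a)]])
L=(W[...,:2]*1000-[575,100])@B.T; z=W[...,2]*1000
m=(abs(L[...,0])<60)&(abs(L[...,1]+29)<68)&(z>16)&(z<45); q=np.c_[L[m]/1000,z[m]/1000]; 
if m.sum()>20: print(m.sum(),rect(q),np.percentile(z[m],[5,50,95]))
w=lambda bx,by=0:(np.array([575,100])+np.array([bx,by])@B).round(1)
p1=w(-10,0);p2=w(112,0)
P=[(*w(0,-10),325,-74,0,2),(*p2,325,-74,0,4),(*p2,256,-74,0,3)]
plan(P)
r,o=120,6.4; wp=[]
for th in np.linspace(1.66,0,18):
    x=66-r*np.cos(th)+o*np.sin(th)+10; zz=66+r*np.sin(th)+o*np.cos(th)+70
    wp.append((*w(x),zz,-74,0,1))
print(wp[0],wp[-1]); plan(wp,start=(*p2,256,-74))
E
```

```text
1313 (array([  4.4, -30.5]), array([65.9, 39.7]), 0.7) [17.19235142 22.57576604 24.14247466]
4 -10 0 0.1 -0.4 0 0; 4 -11 1 0.2 -0.4 0 0; 28 -2 0 0 0 0 0; 28 -3 0 0 0 0 0; 28 -2 0 0 0 0 0; 28 -3 0 0 0 0 0; 0 0 23 0 0 0 0; 0 0 23 0 0 0 0; 0 0 23 0 0 0 0

end [682.7 131.4 255.9]
(np.float64(664.4), np.float64(125.8), np.float64(254.95273212159108), -74, 0, 1) (np.float64(532.7), np.float64(87.8), np.float64(142.4), -74, 0, 1)
-19 0 1 0 0 0 0; -12 0 -1 0 0 0 0; -11 0 0 0 0 0 0; -12 0 1 0 0 0 0; -11 0 3 0 0 0 0; -12 0 3 0 0 0 0; -11 0 4 0 0 0 0; -10 0 6 0 0 0 0; -10 0 7 0 0 0 0; -9 0 7 0 0 0 0

-8 0 8 0 0 0 0; -7 0 9 0 0 0 0; -7 0 10 0 0 0 0; -5 0 10 0 0 0 0; -5 0 11 0 0 0 0; -3 0 11 0 0 0 0; -3 0 12 0 0 0 0; -1 0 12 0 0 0 0

end [532.6  88.1 142. ]
```

View pics/w4.png

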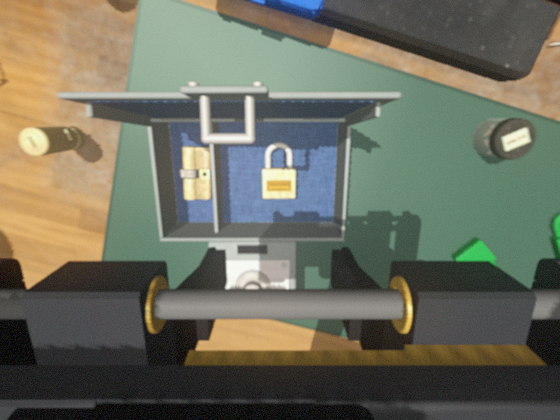

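The padlock lies flat at px (279,178), inside the large compartment, with the brass cylinder undisturbed. Now I'll go over and behind the lid.

Call:
send_rows --deltas "4 -10 -3 0 0 0 0; 4 -11 0 0 0 0 0; 28 -2 0 0 0 0 0; 28 -3 0 0 0 0 0; 28 -2 0 0 0 0 0; 28 -3 0 0 0 0 0; 0 0 23 0 0 0 0; 0 0 23 0 0 0 0; 0 0 23 0 0 0 0; 0 0 0 0 0 0 0"

```text
time: 19.35
position: [0.6775, 0.1321, 0.2456]
tool_rot: [0.99, 0.139, -0.005, -0.001]
ft_force: [0.3, -0.5, 0.6]
grip_width: 0.0001
grip_force: 0.0
```

Call:
send_rows --deltas "-9 0 0 0 0 0 0; -10 0 1 0 0 0 0; -12 0 -1 0 0 0 0; -11 0 0 0 0 0 0; 0 0 0 0 0 0 0"

```text
time: 19.98
position: [0.6387, 0.1195, 0.2511]
tool_rot: [0.99, 0.139, 0.0, 0.0]
ft_force: [2.4, 1.6, 1.2]
grip_width: 0.0005
grip_force: 1.1
```

```bash
python3 - <<'E'
from h import *
a=np.radians(16.1); B=np.array([[np.cos(a),np.sin(a)],[-np.sin(a),np.cos(a)]])
w=lambda bx,by=0:(np.array([575,100])+np.array([bx,by])@B).round(1)
wp=[]
for th in np.linspace(1.35,0.05,15):
    r=115+5*(1.35-th); o=6.4
    x=66-r*np.cos(th)+o*np.sin(th)+10; zz=66+r*np.sin(th)+o*np.cos(th)+70
    wp.append((*w(x),zz,-74,0,1))
plan(wp)
E
```

```text
-10 1 1 0 0 0 0; -10 0 2 0 0 0 0; -11 0 3 0 0 0 0; -10 0 4 0 0 0 0; -10 0 5 0 0 0 0; -9 0 5 0 0 0 0; -9 0 7 0 0 0 0; -8 0 7 0 0 0 0; -7 0 8 0 0 0 0; -7 0 9 0 0 0 0

-6 0 9 0 0 0 0; -5 0 10 0 0 0 0; -4 0 11 0 0 0 0; -3 0 10 0 0 0 0; -3 0 12 0 0 0 0

end [531.3  87.7 148. ]
```

Call:
send_rows --deltas "-10 1 1 0 0 0 0; -10 0 2 0 0 0 0; -11 0 3 0 0 0 0; -10 0 4 0 0 0 0; -10 0 5 0 0 0 0; -9 0 5 0 0 0 0; -9 0 7 0 0 0 0; -8 0 7 0 0 0 0; -7 0 8 0 0 0 0; -7 0 9 0 0 0 0"

```text
time: 21.22
position: [0.5522, 0.0934, 0.199]
tool_rot: [0.99, 0.139, 0.0, 0.0]
ft_force: [3.7, 0.6, 2.0]
grip_width: 0.0005
grip_force: 1.8
```

Call:
send_rows --deltas "-6 0 9 0 0 0 0; -5 0 10 0 0 0 0; -4 0 11 0 0 0 0; -3 0 10 0 0 0 0; -3 0 10 0 0 0 0; 0 0 0 0 0 0 0"

```text
time: 21.98
position: [0.5332, 0.0882, 0.1521]
tool_rot: [0.99, 0.139, 0.002, 0.0]
ft_force: [0.5, 2.0, 19.8]
grip_width: 0.0006
grip_force: 10.3
```

Call:
send_rows --deltas "0 0 4 0 0 0 0; 0 0 3 0 0 0 0; 0 0 3 0 0 0 0; 0 0 0 0 0 0 0"

```text
time: 22.48
position: [0.5329, 0.088, 0.1416]
tool_rot: [0.99, 0.139, 0.002, 0.0]
ft_force: [-0.3, 0.4, 20.7]
grip_width: 0.0005
grip_force: 10.4
```

Call:
send_rows --deltas "0 0 1.5 0 0 0 0; 0 0 0 0 0 0 0; 0 0 0 0 0 0 0"

```text
time: 22.85
position: [0.5329, 0.088, 0.1412]
tool_rot: [0.99, 0.139, 0.002, 0.0]
ft_force: [-1.9, -0.4, 28.5]
grip_width: 0.0003
grip_force: 14.4
```

Call:
send_rows --deltas "0 0 -2 0 0 0 0; 0 0 -3 0 0 0 0; 0 0 -4 0 0 0 0; 0 0 0 0 0 0 0"

```text
time: 23.35
position: [0.5306, 0.088, 0.146]
tool_rot: [0.99, 0.139, -0.002, -0.0]
ft_force: [-1.1, -0.4, 0.9]
grip_width: 0.0001
grip_force: 0.0
```

Force is zero after a small lift, so it seems latched. I'll retreat and check.

Call:
send_rows --deltas "0 0 -10 0 0 0 0; 0 0 -40 0 0 0 0; 0 0 -50 0 0 0 0; -30 0 -50 0 0 0 0; -40 0 -20 0 0 0 0; -40 40 0 0 0 0 0; -20 50 0 0 0 0 0; 0 50 0 0 0 0 0; 0 50 0 0 0 0 0; 0 0 0 0 0 0 0"

```text
time: 24.6
position: [0.4605, -0.1338, 0.3171]
tool_rot: [0.991, 0.137, 0.001, 0.001]
ft_force: [-0.4, 0.5, -0.7]
grip_width: 0.0007
grip_force: 0.0
```

```bash
python3 - <<'E'
from h import *
a=np.radians(16.1); B=np.array([[np.cos(a),np.sin(a)],[-np.sin(a),np.cos(a)]])
c=shot('scene','s5'); W=cloud(c)
for n in ['scene','top']:
    W=cloud(c if n=='scene' else shot('top')); L=(W[...,:2]*1000-[575,100])@B.T; z=W[...,2]*1000
    for lo,hi in [(-60,-30),(30,50)]:
        m=(L[...,0]>lo)&(L[...,0]<hi)&(abs(L[...,1])<80)&(z<150); print(n,lo,np.nanpercentile(z[m],[5,50,95]))
    q=clean(W,(W[...,2]>.088)&(W[...,2]<.104)&(W[...,0]>.41)&(W[...,0]<.5)&(W[...,1]>.02)&(W[...,1]<.11))
    if len(q)>20: print('knob',rect(q))
print(robot.get_obs()['time'],robot.get_obs()['ft_force'])
cv2.imwrite('pics/s5c.png',cv2.resize(c['image'][120:340,190:460,::-1],None,fx=2.5,fy=2.5))
E
```

```text
scene -60 [-760.88395601   72.30091061   74.87427661]
scene 30 [-763.71273095 -752.61370129   74.54125021]
knob (array([456.3,  65.2]), array([15.3, 63.4]), 17.4)
top -60 [68.52708191 72.7989994  76.40485574]
top 30 [68.98724951 72.73386583 76.39128527]
knob (array([457.5,  66.6]), array([12.1, 63.5]), 15.8)
24.7 [-0.6323762  -0.15170476 -0.12678578]
```

View pics/s5c.png

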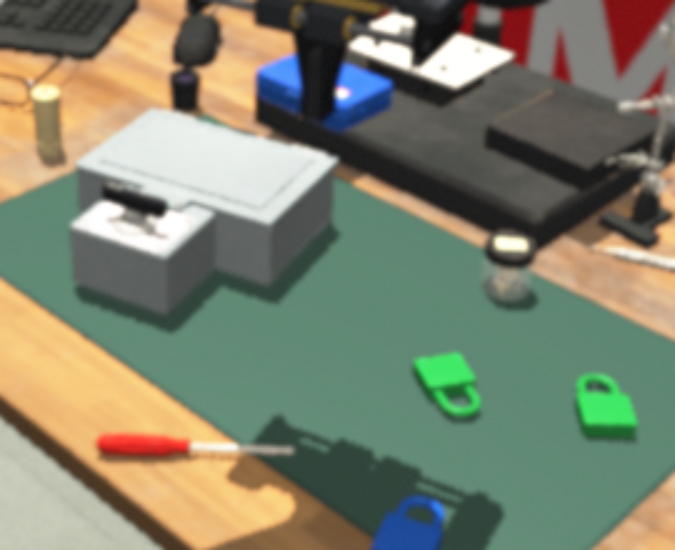

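The lid is level and shut (crop px 205,165; 72.7 mm on the panel, front and back), the knob is at rest, the other things are unmoved, and the arm is clear.

```bash
python3 -c "
from rig import robot
print(robot.hand_in())"
```

```text
the job is handed in; nothing more can be done
None
```

The brass padlock lies flat in the strongbox's large compartment, the lid is latched shut, the knob is back at rest and nothing else was moved; I handed the job in at about 25 s.

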